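# Lift a sprayed beaker in the sliding-jaw lifting caliper

### The arm

A 6-joint arm with a two-finger parallel gripper is mounted at the origin on a cart in front of the work surface, level with it; the furniture and walls round the work are solid. World frame = base frame: x ahead of the robot, y to its left, z up, the work surface at z = 0. Lengths are in m, angles in rad, forces in N, time in s.
With the tool pointing down it reaches from about 0.15 to 0.775 m from the base axis. Payload 6.1 kg.
Tool frame: the origin (TCP) lies at the very end of the fingers, on their centre line; the grasp point (between the pads) lies 19 mm behind it; y points along the fingers, x is the direction in which the jaws open and shut, and the axes are right-handed (so a half turn about y gives the same grasp; the last joint's range is limited). The gripper opens to 85 mm and grips with 20 to 120 N. Pads are 22 mm wide; open, the fingers measure 114 mm over their backs; the gripper's body (76 mm by 85 mm) begins 54 mm behind the grasp point. The pads swing forward as they close: fully open they stand 13 mm farther back than shut.
Start: joints at [-1.179, 0.126, -0.04, 1.405, 0, 1.571], TCP at [0.2, -0.485, 0.231] pointing down, gripper open.
Joint ranges: [-2.72, 2.72], [-0.95, 1.95], [-1.27, 1.35], [-1.78, 2.02], [-1.46, 1.47], [-3.14, 3.14]. Speed limits (rad/s): [2.39, 2.39, 3.01, 3.14, 3.14, 3.14].

### API

Orientations are given as [roll, pitch, yaw] about the fixed x, y, z axes, in that order (R = Rz(yaw) Ry(pitch) Rx(roll)).
In Python, from cell import get_obs, optics, sign_off gives the robot as it stands. The module is installed in compiled form; this text tells all that it offers.
- The arm moves only by the tool arm_command, never from a script. Its argument "plan" is a list of rows, each an object with "linear": the shift along the tool's x, y, z as a fraction of full scale, a list of three; "dr": the turn, a rotation vector about the tool's x, y, z as a fraction of full scale, a list of three. A call has exactly 8 rows; each row shifts and turns the commanded pose from where the row before left it, along the tool's axes as they then stand; what a row does not reach is not made up. Full scale, the value 1, is 0.03 m for a shift and 0.1 rad for a turn. A row lasts 1/8 s, in which the tool goes at most 62.5 mm and 10.7 degrees, less where a joint would pass 70% of its speed; a pose out of reach is approached as far as the arm can. A call with a number of a shift or a turn outside -1 to 1 is refused whole. A call with a gripper value outside its range is refused whole. "claw" is the opening, from 0 (shut) to 1 (fully open), set as the call begins (left out, the last holds). The fingers move at their own pace and stop on an object; "force" is the grip in N (left out, the last holds). Time passes only in rows, so rows that do not move let the fingers close, or fill a call up. It gives the time, the measured TCP pose, the force and the opening at its end, in the units of the state.
- get_obs(): the state, without advancing time (a new reading comes with each control period).
- optics.read_camera(name): name is "side" or "top" or "wrist"; returns the picture (384x512x3 uint8, red, green, blue); there is no depth.
- optics.camera_params(name): a dict with "K" (3x3 intrinsics, pixels), "extrinsics" (4x4, takes a point from world to camera coordinates); the wrist camera has in their place "tool_from_camera" (4x4, takes a point from camera to tool coordinates, whose origin is the TCP and whose axes are the tool frame's). Camera axes: x right, y up, looking along -z (the intrinsics and any distortion apply to the point x, -y, -z); pixel columns grow to the right and rows downward; lengths in m; the calibration is good to about 2 mm. A picture is of the moment at which its call begins: read the wrist's pose just before it. camera_params takes no time and is no camera call.
- sign_off(): hands the job in, once; it reports no verdict.
The state is a dict: "t": time; "qpos": joint angles; "joint_vel": joint speeds; "tau": joint torques, N m; "position": TCP position; "eef_rot": TCP orientation; "ft_force": force on the tool from outside, world axes, zero at the start; "ft_torque": the same for the moment, N m; "finger_gap": finger opening in m.
Only numpy, scipy, OpenCV 4.12 (cv2) and the standard library are available. Lean on these libraries where they do the work, as an engineer would, in place of code of your own. Each camera call takes 0.05 s, during which the arm holds its last target. There are 200 camera calls.

### The job

The lifting caliper stands ready over a freshly sprayed beaker on the plaster bat. Without touching the beaker itself, pinch the caliper's two upright finger tabs together until its jaws are shut firmly on the beaker, then lift caliper and beaker at least 10 cm straight up off the bat so that I can wipe the beaker's foot. Finish while still holding them up there over the bat, level and steady, and leave the other things where they stand.

Things in the scene. Friction and masses are not known exactly. Their poses are not given: they have to be found in the camera images.
- lifter: Sliding-jaw lifting caliper, loose, 0.42 kg, 84 (x) x 144 (y) x 166 (z) mm, upright on the bat: end plates at y = 52 and -78 mm joined by 2 rods at height 100 mm; rubber-faced V jaw at +y fixed, at -y sliding. Two grey finger tabs, 32 (x) x 8 (y) mm, stand mid-top from 118 to 166 mm above the feet. Origin at foot level below where the shut jaws centre the beaker; y runs along the rods, z up.
- lifter_jaw (a joint): Travel of the sliding jaw toward the fixed jaw, m: 0 = fully open, about 0.018 = shut on this beaker, 0.040 = stop when empty. Slides with light friction (about 1 N), moved by its tab; no spring, no lock: it grips only while the tabs are squeezed together from their outer sides.
- fixed_tab (a point): Centre of the outer (+y) face of the fixed finger tab, 142 mm above the caliper's feet. The tabs measure 53 to 58 mm over their outer faces at the start and about 40 mm when the jaws are shut on the beaker.
- slide_tab (a point): Centre of the outer (-y) face of the sliding finger tab, which is one piece with the sliding jaw; same height as fixed_tab.
- beaker: Plain unglazed round beaker standing on the bat between the caliper's jaws, 64 mm in diameter, 79 mm high, about 0.17 kg. Origin at the centre of its underside, z up along its axis.
- bat: Round plaster bat, 200 mm in diameter, 20 mm thick, lying fixed on the table; beaker and caliper stand on its top. Origin at the centre of its underside.
- other_beaker: Bystander: another plain beaker, 68 mm in diameter and 85 mm high, standing on the table beyond the bat. Origin at the centre of its underside.
- bowl: Bystander: small bowl, 103 mm wide, 47 mm high, fixed on the table to the left of the bat. Origin at the centre of its underside.
- tile: Bystander: L-shaped test tile, 30 x 34 x 61 mm, on the table beyond the bat. Origin at the centre of its underside.
- tongs: Bystander: metal dipping tongs, 33 x 172 x 12 mm, fixed on the table to the right of the bat. Origin at the centre of its underside.
- rib: Bystander: kidney-shaped wooden rib, 38 x 94 x 8 mm, lying on the table in front of the bat. Origin at the centre of its underside.

How it is judged:
On the way, in this order (a step that is already met when the one before it is completed fails the run):
1. the jaws are shut on the beaker (contact force over 3 N) while it still stands on the bat (contact force between lifter_jaw and beaker above 3 N and contact force between the fingers and lifter above 3 N and z of beaker in the frame of bat below 0.03 m), for 0.1 s.
2. the beaker is lifted 10 cm clear of the bat in the caliper's jaws (contact force between lifter_jaw and beaker above 3 N and contact force between the fingers and lifter above 3 N and z of beaker in the frame of bat above 0.12 m), for 0.2 s.
At the end, for the whole second after the job is handed in: Still held: robot grips the caliper, jaws press the beaker (over 3 N); beaker foot 100 mm or more above the bat, centre within 100 mm of the bat centre from above; both level within 0.12 rad, still (20 mm/s, 0.15 rad/s); the arm does not touch the beaker nor the caliper the bat (all of step 2 and horizontal distance between beaker and bat below 0.1 m and angle between each of beaker, lifter's own z axis and vertical below 0.12 rad and linear speed of beaker below 0.02 m/s and angular speed of beaker below 0.15 rad/s and contact force between the arm and beaker below 0.2 N and contact force between bat and lifter below 0.1 N); the arm keeps its last pose, push and grip.
It fails at once if the robot touches the sprayed beaker (contact force between any of the fingers, the arm and beaker above 0.5 N).
It fails at once if one of the other things is moved by more than 3 cm (distance of any of other_beaker, tile, rib from where it was at the start of the episode above 0.03 m).
It also fails if it takes over 32 s, if anything falls off the work surface, if the arm or the gripper's body presses on something with over 40 N, if the wrist force passes 120 N, or if a joint passes its speed limit or range.

## Working session

There is one attempt and no reset: what is moved stays moved. The work goes in short steps, Python scripts to look and compute and a tool call to move; the robot and the scene stay as the last step left them, time stands still between calls to the robot, and variables do not carry over. Pictures are saved under pics/ and viewed, about 8 in all and at most 12, crops included, and the job is handed in when it is done.

Besides the shell and the picture viewer there is one more tool, called after "Emit:" as name(argument=value, ...), one argument or row to a line, values as JSON. arm_command: Moves the arm, as the interface text tells. Shift numbers are shares of 0.03 m and turn numbers shares of 0.1 rad, none past 1 either way. Its arguments: {"type":"object","properties":{"plan":{"type":"array","items":{"type":"object","properties":{"linear":{"type":"array","items":{"type":"number"}},"dr":{"type":"array","items":{"type":"number"}}}}},"claw":{"type":"number"},"force":{"type":"number"}},"required":["plan"]}

```bash
mkdir -p pics; python3 - <<'E'
from cell import get_obs, optics
import cv2, numpy as np
o=get_obs(); print({k:np.round(v,3) for k,v in o.items()})
for n in ['side','top','wrist']:
    im=optics.read_camera(n); cv2.imwrite(f'pics/{n}0.png',im[:,:,::-1])
    print(n,{k:np.round(v,4).tolist() for k,v in optics.camera_params(n).items()})
a=cv2.imread('pics/side0.png');b=cv2.imread('pics/top0.png')
E
```

```text
{'t': np.float64(0.0), 'qpos': array([-1.179,  0.126, -0.041,  1.405,  0.   ,  1.571]), 'joint_vel': array([ 0.   ,  0.001,  0.001,  0.   , -0.001,  0.001]), 'tau': array([-1.0000e-03, -4.3592e+01,  3.5292e+01,  1.7000e-02, -0.0000e+00,
       -0.0000e+00]), 'position': array([ 0.2  , -0.485,  0.231]), 'eef_rot': array([-1.571,  0.002, -1.179]), 'ft_force': array([0.709, 0.303, 0.188]), 'ft_torque': array([-0.001, -0.066, -0.002]), 'finger_gap': np.float64(0.085)}
side {'K': [[462.6664, 0.0, 253.5375], [0.0, 462.6664, 196.019], [0.0, 0.0, 1.0]], 'extrinsics': [[-0.9999, 0.012, 0.0089, 0.5604], [-0.0014, -0.6689, 0.7433, 0.0084], [0.0148, 0.7432, 0.6689, -1.2006], [0.0, 0.0, 0.0, 1.0]]}
top {'K': [[366.5283, 0.0, 253.6573], [0.0, 366.5283, 192.8911], [0.0, 0.0, 1.0]], 'extrinsics': [[-0.013, -0.9998, -0.0126, 0.1645], [0.9893, -0.0147, 0.1454, -0.574], [-0.1455, -0.0105, 0.9893, -0.8685], [0.0, 0.0, 0.0, 1.0]]}
wrist {'K': [[290.2035, 0.0, 258.6946], [0.0, 290.2035, 195.6444], [0.0, 0.0, 1.0]], 'tool_from_camera': [[1.0, -0.001, -0.0015, -0.0008], [-0.0011, 0.3104, -0.9506, -0.1436], [0.0014, 0.9506, 0.3104, 0.0792], [0.0, 0.0, 0.0, 1.0]]}
```

View pics/top0.png

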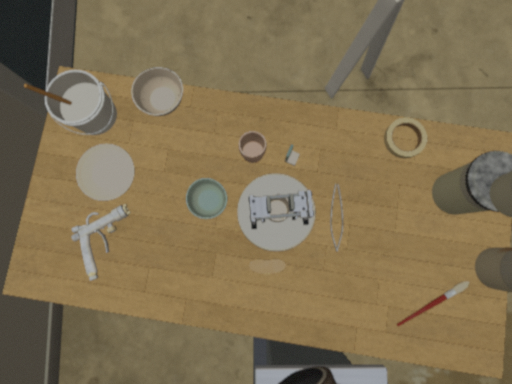

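View pics/side0.png

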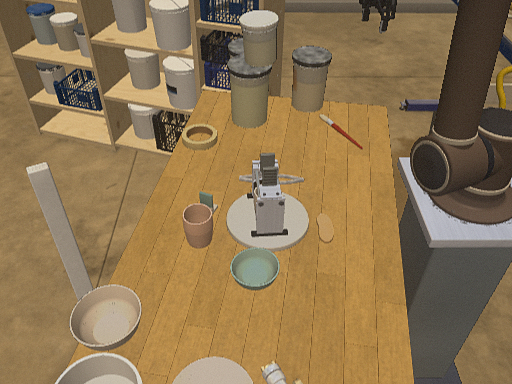

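The bat is at about (276,212) in the top view. The caliper lies across it, with its rods running left to right, which is about world y. I'll enlarge both views.

```bash
python3 - <<'E'
import cv2, numpy as np
a=cv2.imread('pics/top0.png')[165:255,230:325]; b=cv2.imread('pics/side0.png')[145:250,220:315]
a=cv2.resize(a,None,fx=6,fy=6,interpolation=cv2.INTER_CUBIC);b=cv2.resize(b,None,fx=5,fy=5,interpolation=cv2.INTER_CUBIC)
cv2.imwrite('pics/a.png',a);cv2.imwrite('pics/b.png',b)
E
```

```text
(no output)
```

View pics/a.png

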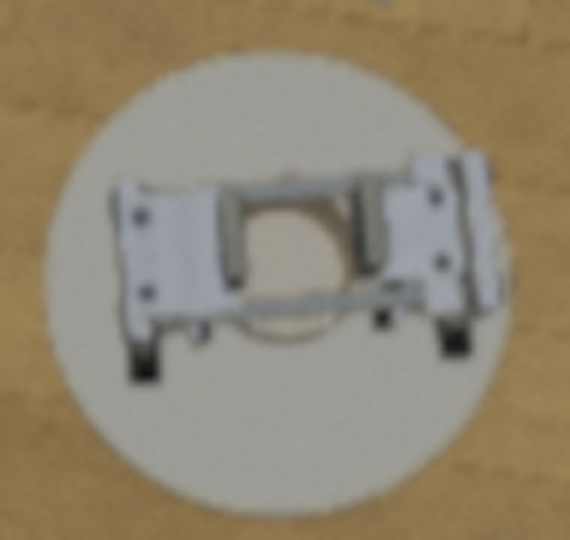

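View pics/b.png

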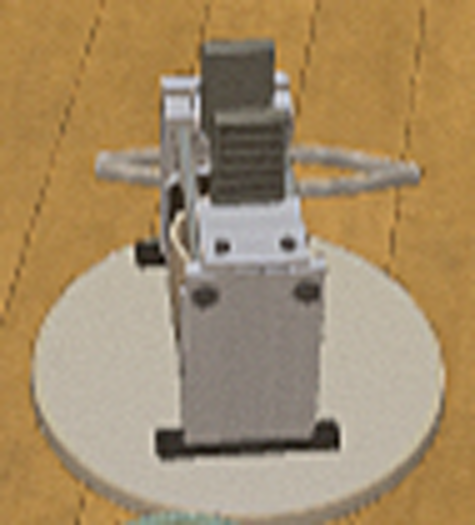

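```bash
cat > h.py <<'E'
import numpy as np
from cell import get_obs, optics
def cam(n):
    p=optics.camera_params(n); return p['K'],p['extrinsics']
def onplane(n,u,v,z):
    K,E=cam(n); R=E[:3,:3]; C=-R.T@E[:3,3]
    d=R.T@np.array([(u-K[0,2])/K[0,0],-(v-K[1,2])/K[1,1],-1]); return C+d*(z-C[2])/d[2]
def proj(n,P):
    K,E=cam(n); c=E[:3,:3]@P+E[:3,3]; return K[0,2]-K[0,0]*c[0]/c[2], K[1,2]+K[1,1]*c[1]/c[2]
E
python3 - <<'E'
from h import *
t=lambda x,y,z:print('top',x,y,z,onplane('top',230+x/6,165+y/6,z).round(4))
s=lambda x,y,z:print('side',x,y,z,onplane('side',220+x/5,145+y/5,z).round(4))
for n in('top','side'):
    K,E=cam(n);print(-E[:3,:3].T@E[:3,3])
t(278,283,.02)
for x,y in((220,192),(222,288),(243,195),(243,290),(350,180),(385,178),(360,272),(383,275)):t(x,y,.186)
for x,y in((215,112),(292,112),(203,42),(275,42),(211,118),(293,118)):s(x,y,.186)
print('feet'); 
for x,y in((143,375),(456,350)):t(x,y,.03)
for x,y in((157,455),(340,445),(135,262)):s(x,y,.022)
for x,y in((120,190),(130,330),(487,155),(500,310)):t(x,y,.13)
E
```

```text
[0.44363034 0.14684883 0.94472932]
[0.57816208 0.89121433 0.79182486]
top 278 283 0.02 [0.5295 0.1    0.02  ]
top 220 192 0.186 [0.5462 0.1279 0.186 ]
top 222 288 0.186 [0.5127 0.1278 0.186 ]
top 243 195 0.186 [0.545  0.1199 0.186 ]
top 243 290 0.186 [0.5119 0.1206 0.186 ]
top 350 180 0.186 [0.5497 0.0826 0.186 ]
top 385 178 0.186 [0.5502 0.0704 0.186 ]
top 360 272 0.186 [0.5175 0.08   0.186 ]
top 383 275 0.186 [0.5164 0.0721 0.186 ]
side 215 112 0.186 [0.5437 0.1281 0.186 ]
side 292 112 0.186 [0.5113 0.1281 0.186 ]
side 203 42 0.186 [0.5477 0.0791 0.186 ]
side 275 42 0.186 [0.5162 0.0791 0.186 ]
side 211 118 0.186 [0.5455 0.1322 0.186 ]
side 293 118 0.186 [0.5111 0.1322 0.186 ]
feet
top 143 375 0.03 [0.4911 0.1573 0.03  ]
top 456 350 0.03 [0.4997 0.0274 0.03  ]
side 157 455 0.022 [0.5676 0.1714 0.022 ]
side 340 445 0.022 [0.484  0.1655 0.022 ]
side 135 262 0.022 [0.5774 0.0409 0.022 ]
top 120 190 0.13 [0.555  0.1638 0.13  ]
top 130 330 0.13 [0.5026 0.1607 0.13  ]
top 487 155 0.13 [0.5662 0.0264 0.13  ]
top 500 310 0.13 [0.5081 0.0237 0.13  ]
```

Fixed tab's outer face is near (0.529, 0.128) and the sliding tab's near (0.533, 0.0715), with a yaw of about 0.075 rad. First I'll raise the arm and turn the tool, with tool x along the rods at world yaw -1.496.

Emit:
arm_command(
  plan=[
    {"linear":[0,-0.3,0],"dr":[0,0.4,0]},
    {"linear":[0,-0.3,0],"dr":[0,0.4,0]},
    {"linear":[0,-0.3,0],"dr":[0,0.4,0]},
    {"linear":[0,-0.3,0],"dr":[0,0.4,0]},
    {"linear":[0,-0.3,0],"dr":[0,0.4,0]},
    {"linear":[0,-0.3,0],"dr":[0,0.4,0]},
    {"linear":[0,-0.3,0],"dr":[0,0.4,0]},
    {"linear":[0,-0.3,0],"dr":[0,0.4,0]},
  ],
  claw=1,
  force=60,
)

```text
t: 1.15
position: [0.2004, -0.4851, 0.3033]
eef_rot: [-1.571, 0.001, -1.5]
ft_force: [-0.5, 0.1, 0.0]
finger_gap: 0.0853
```

```bash
cat >> h.py <<'E'
from scipy.spatial.transform import Rotation as Ro
def delta(target):
    o=get_obs(); R=Ro.from_euler('xyz',o['eef_rot']).as_matrix()
    print('t',round(o['t'],2),'pos',o['position'].round(4),'rot',o['eef_rot'].round(3),'q',o['qpos'].round(2),'f',o['ft_force'].round(1),'gap',round(o['finger_gap'],4))
    print('tool shift units(30mm):',(R.T@(np.array(target)-o['position'])/.03).round(2))
E
python3 -c "
from h import *
delta([.531,.105,.29])"
```

```text
t 1.15 pos [ 0.2004 -0.4851  0.3033] rot [-1.571e+00  1.000e-03 -1.500e+00] q [-1.18  0.14  0.13  1.57  0.    1.89] f [-0.5  0.1  0. ] gap 0.0853
tool shift units(30mm): [-18.85   0.45  12.38]
```

At that yaw the last joint would pass its range (q6 about 3.27). I'll use the half-turned grasp instead, at yaw 1.646.

Emit:
arm_command(
  plan=[
    {"linear":[0,0,0],"dr":[0,-1,0]},
    {"linear":[0,0,0],"dr":[0,-1,0]},
    {"linear":[0,0,0],"dr":[0,-1,0]},
    {"linear":[0,0,0],"dr":[0,-1,0]},
    {"linear":[0,0,0],"dr":[0,-1,0]},
    {"linear":[0,0,0],"dr":[0,-1,0]},
    {"linear":[0,0,0],"dr":[0,-1,0]},
    {"linear":[0,0,0],"dr":[0,-1,0]},
  ],
)

```text
t: 2.15
position: [0.2004, -0.4851, 0.303]
eef_rot: [-1.57, 0.001, -0.696]
ft_force: [0.3, 0.1, -0.4]
finger_gap: 0.0856
```

Emit:
arm_command(
  plan=[
    {"linear":[0,0,0],"dr":[0,-1,0]},
    {"linear":[0,0,0],"dr":[0,-1,0]},
    {"linear":[0,0,0],"dr":[0,-1,0]},
    {"linear":[0,0,0],"dr":[0,-1,0]},
    {"linear":[0,0,0],"dr":[0,-1,0]},
    {"linear":[0,0,0],"dr":[0,-1,0]},
    {"linear":[0,0,0],"dr":[0,-1,0]},
    {"linear":[0,0,0],"dr":[0,-1,0]},
  ],
)

```text
t: 3.15
position: [0.2004, -0.4851, 0.303]
eef_rot: [-1.57, 0.0, 0.104]
ft_force: [1.2, -1.1, 0.4]
finger_gap: 0.0855
```

Emit:
arm_command(
  plan=[
    {"linear":[0,0,0],"dr":[0,-1,0]},
    {"linear":[0,0,0],"dr":[0,-1,0]},
    {"linear":[0,0,0],"dr":[0,-1,0]},
    {"linear":[0,0,0],"dr":[0,-1,0]},
    {"linear":[0,0,0],"dr":[0,-1,0]},
    {"linear":[0,0,0],"dr":[0,-1,0]},
    {"linear":[0,0,0],"dr":[0,-1,0]},
    {"linear":[0,0,0],"dr":[0,-1,0]},
  ],
)

```text
t: 4.15
position: [0.2004, -0.4851, 0.303]
eef_rot: [-1.57, -0.0, 0.904]
ft_force: [-0.7, -0.4, -0.7]
finger_gap: 0.0855
```

Emit:
arm_command(
  plan=[
    {"linear":[0,0,0],"dr":[0,-1,0]},
    {"linear":[0,0,0],"dr":[0,-1,0]},
    {"linear":[0,0,0],"dr":[0,-1,0]},
    {"linear":[0,0,0],"dr":[0,-1,0]},
    {"linear":[0,0,0],"dr":[0,-1,0]},
    {"linear":[0,0,0],"dr":[0,-1,0]},
    {"linear":[0,0,0],"dr":[0,-1,0]},
    {"linear":[0,0,0],"dr":[0,-0.4,0]},
  ],
)

```text
t: 5.15
position: [0.2004, -0.4851, 0.303]
eef_rot: [-1.571, -0.001, 1.643]
ft_force: [-0.3, -0.1, 0.8]
finger_gap: 0.0855
```

```bash
python3 -c "
from h import *
delta([.531,.105,.29])"
```

```text
t 5.15 pos [ 0.2004 -0.4851  0.303 ] rot [-1.571e+00 -1.000e-03  1.643e+00] q [-1.18  0.14  0.13  1.57 -0.   -1.25] f [-0.3 -0.1  0.8] gap 0.0855
tool shift units(30mm): [ 18.83   0.44 -12.41]
```

Emit:
arm_command(
  plan=[
    {"linear":[0.78,0,-0.52],"dr":[0,0,0]},
    {"linear":[0.78,0,-0.52],"dr":[0,0,0]},
    {"linear":[0.78,0,-0.52],"dr":[0,0,0]},
    {"linear":[0.78,0,-0.52],"dr":[0,0,0]},
    {"linear":[0.78,0,-0.52],"dr":[0,0,0]},
    {"linear":[0.78,0,-0.52],"dr":[0,0,0]},
    {"linear":[0.78,0,-0.52],"dr":[0,0,0]},
    {"linear":[0.78,0,-0.52],"dr":[0,0,0]},
  ],
)

```text
t: 6.15
position: [0.3121, -0.2888, 0.3031]
eef_rot: [-1.571, -0.0, 1.641]
ft_force: [-0.4, -0.7, 0.1]
finger_gap: 0.0855
```

Emit:
arm_command(
  plan=[
    {"linear":[0.78,0,-0.52],"dr":[0,0,0]},
    {"linear":[0.78,0,-0.52],"dr":[0,0,0]},
    {"linear":[0.78,0,-0.52],"dr":[0,0,0]},
    {"linear":[0.78,0,-0.52],"dr":[0,0,0]},
    {"linear":[0.78,0,-0.52],"dr":[0,0,0]},
    {"linear":[0.78,0,-0.52],"dr":[0,0,0]},
    {"linear":[0.78,0,-0.52],"dr":[0,0,0]},
    {"linear":[0.78,0,-0.52],"dr":[0,0,0]},
  ],
)

```text
t: 7.15
position: [0.4234, -0.0933, 0.3031]
eef_rot: [-1.57, -0.0, 1.641]
ft_force: [-0.7, 1.4, 0.0]
finger_gap: 0.0854
```

Emit:
arm_command(
  plan=[
    {"linear":[0.9,0,-0.6],"dr":[0,0,0]},
    {"linear":[0.9,0,-0.6],"dr":[0,0,0]},
    {"linear":[0.9,0,-0.6],"dr":[0,0,0]},
    {"linear":[0.9,0,-0.6],"dr":[0,0,0]},
    {"linear":[0.9,0,-0.6],"dr":[0,0,0]},
    {"linear":[0.9,0,-0.5],"dr":[0,0,0]},
    {"linear":[0.9,0.4,-0.5],"dr":[0,0,0]},
    {"linear":[0,0,0],"dr":[0,0,0]},
  ],
)

```text
t: 8.15
position: [0.5297, 0.1041, 0.2895]
eef_rot: [-1.568, 0.0, 1.643]
ft_force: [-0.4, -0.8, -0.4]
finger_gap: 0.0854
```

```bash
python3 - <<'E'
from h import *
import cv2
delta([.531,.105,.143])
im=optics.read_camera('wrist'); cv2.imwrite('pics/w1.png',cv2.resize(im[:,:,::-1],(768,576),interpolation=cv2.INTER_CUBIC))
E
```

```text
t 8.15 pos [0.5297 0.1041 0.2895] rot [-1.568  0.     1.643] q [0.19 0.17 0.13 1.54 0.   0.12] f [-0.4 -0.8 -0.4] gap 0.0854
tool shift units(30mm): [ 0.03  4.88 -0.06]
```

View pics/w1.png

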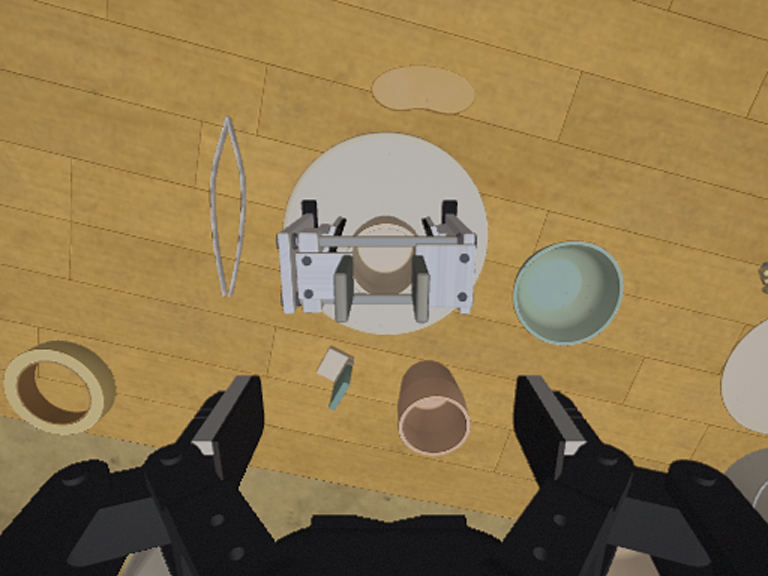

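The wrist view shows the caliper square to the image, with the slide tab at about (343,290) and the fixed tab at about (422,290) in 768 px. I'll overlay the predicted tab corners and zoom in.

```bash
python3 - <<'E'
from h import *
import cv2
o=get_obs(); p=optics.camera_params('wrist'); K=p['K']; T=np.eye(4); T[:3,:3]=Ro.from_euler('xyz',o['eef_rot']).as_matrix(); T[:3,3]=o['position']
C=np.linalg.inv(T@p['tool_from_camera'])
def wp(P):
    c=C[:3,:3]@P+C[:3,3]; return np.array([K[0,2]-K[0,0]*c[0]/c[2], K[1,2]+K[1,1]*c[1]/c[2]])
im=cv2.imread('pics/w1.png'); u0,v0,s=260,190,3
cr=cv2.resize(im[190:350,260:500],None,fx=s,fy=s,interpolation=cv2.INTER_CUBIC)
Cw=np.linalg.inv(C)[:3,3]; print('cam',Cw.round(3))
y=.075; ex=np.array([np.cos(y),np.sin(y),0]); ey=np.array([-np.sin(y),np.cos(y),0])
for c,sg,col in(([.529,.128,.186],-1,(0,0,255)),([.533,.0715,.186],1,(255,0,0))):
    for a in(-.016,.016):
        for b in(0,.008):
            q=(wp(np.array(c)+a*ex+sg*b*ey)*1.5-[u0,v0])*s
            cv2.circle(cr,tuple(int(k) for k in q),3,col,-1)
cv2.imwrite('pics/w1c.png',cr)
E
```

```text
cam [0.449 0.098 0.434]
```

View pics/w1c.png

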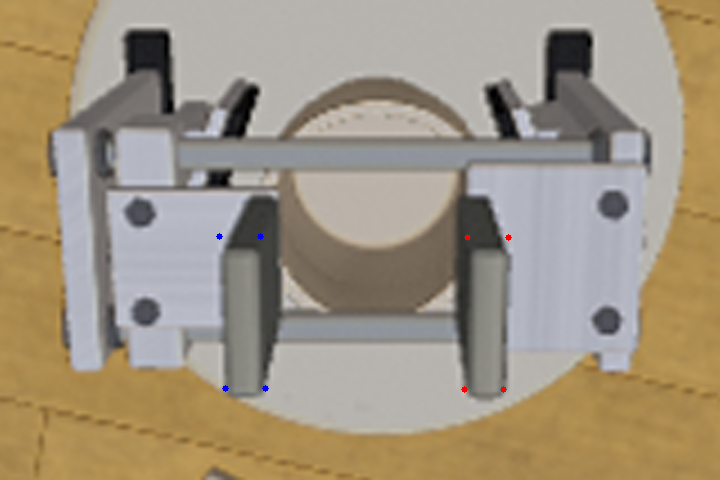

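The predicted tab corners match in y within 1 mm, the yaw agrees, and x needs +2 mm. Descending now.

Emit:
arm_command(
  plan=[
    {"linear":[0.03,0.7,-0.1],"dr":[-0.02,0,0]},
    {"linear":[0,0.7,0],"dr":[0,0,0]},
    {"linear":[0,0.7,0],"dr":[0,0,0]},
    {"linear":[0,0.7,0],"dr":[0,0,0]},
    {"linear":[0,0.7,0],"dr":[0,0,0]},
    {"linear":[0,0.7,0],"dr":[0,0,0]},
    {"linear":[0,0.6,0],"dr":[0,0,0]},
    {"linear":[0,0,0],"dr":[0,0,0]},
  ],
)

```text
t: 9.2
position: [0.5317, 0.1028, 0.1466]
eef_rot: [-1.571, 0.001, 1.64]
ft_force: [-0.6, -1.0, -0.8]
finger_gap: 0.0851
```

```bash
python3 - <<'E'
from h import *
import cv2
delta([.5325,.105,.145])
im=optics.read_camera('wrist')[:,:,::-1]; im2=optics.read_camera('side')[130:250,210:320,::-1]
a=cv2.resize(im,(480,360)); b=cv2.resize(im2,(320,349),interpolation=cv2.INTER_CUBIC)
o=np.zeros((360,800,3),np.uint8); o[:,:480]=a; o[:349,480:]=b; cv2.imwrite('pics/c.png',o)
E
```

```text
t 9.2 pos [0.5317 0.1028 0.1466] rot [-1.571e+00  1.000e-03  1.640e+00] q [ 0.19  0.17 -0.17  1.23 -0.    0.12] f [-0.6 -1.  -0.8] gap 0.0851
tool shift units(30mm): [ 0.07  0.05 -0.03]
```

View pics/c.png

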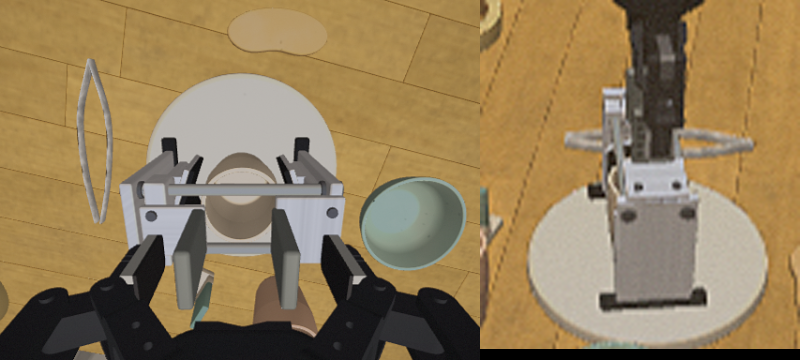

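The tabs stand between the open fingers, with clearance on both sides. I'll close in two stages.

Emit:
arm_command(
  plan=[
    {"linear":[0.06,0,0],"dr":[0,0,0]},
    {"linear":[0,0,0],"dr":[0,0,0]},
    {"linear":[0,0,0],"dr":[0,0,0]},
    {"linear":[0,0,0],"dr":[0,0,0]},
    {"linear":[0,0,0],"dr":[0,0,0]},
    {"linear":[0,0,0],"dr":[0,0,0]},
    {"linear":[0,0,0],"dr":[0,0,0]},
    {"linear":[0,0,0],"dr":[0,0,0]},
  ],
  claw=0.55,
  force=30,
)

```text
t: 10.3
position: [0.5327, 0.1056, 0.1473]
eef_rot: [-1.573, 0.0, 1.641]
ft_force: [-0.1, -2.7, 2.0]
finger_gap: 0.0472
```

Emit:
arm_command(
  plan=[
    {"linear":[0,0,0],"dr":[0,0,0]},
    {"linear":[0,0,0],"dr":[0,0,0]},
    {"linear":[0,0,0],"dr":[0,0,0]},
    {"linear":[0,0,0],"dr":[0,0,0]},
    {"linear":[0,0,0],"dr":[0,0,0]},
    {"linear":[0,0,0],"dr":[0,0,0]},
    {"linear":[0,0,0],"dr":[0,0,0]},
    {"linear":[0,0,0],"dr":[0,0,0]},
  ],
  claw=0,
  force=60,
)

```text
t: 11.3
position: [0.5329, 0.1076, 0.1482]
eef_rot: [-1.574, -0.004, 1.642]
ft_force: [-1.4, 5.2, 6.2]
finger_gap: 0.0377
```

```bash
python3 - <<'E'
from h import *
import cv2
delta([.5325,.105,.145])
im=optics.read_camera('wrist')[:,:,::-1]; im2=optics.read_camera('side')[130:250,210:320,::-1]
a=cv2.resize(im,(480,360)); b=cv2.resize(im2,(320,349),interpolation=cv2.INTER_CUBIC)
o=np.zeros((360,800,3),np.uint8); o[:,:480]=a; o[:349,480:]=b; cv2.imwrite('pics/d.png',o)
E
```

```text
t 11.3 pos [0.5329 0.1076 0.1482] rot [-1.574 -0.004  1.642] q [ 0.2   0.17 -0.17  1.23  0.    0.13] f [-1.4  5.2  6.2] gap 0.0377
tool shift units(30mm): [-0.09  0.11  0.02]
```

View pics/d.png

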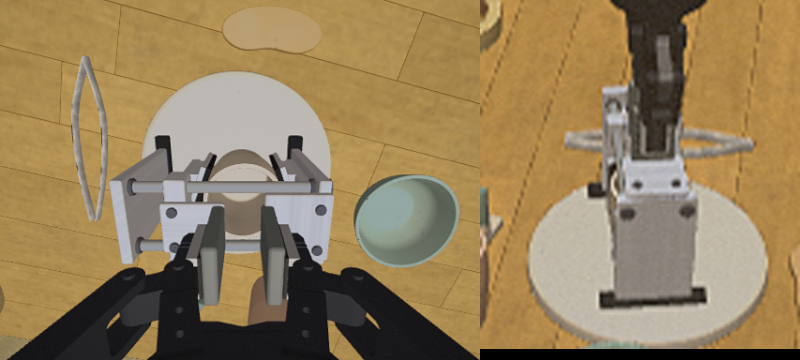

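The jaws are shut on the beaker with the gap at 37.7 mm, and the fingers are clear of the beaker. Lifting gently.

Emit:
arm_command(
  plan=[
    {"linear":[0,-0.05,0],"dr":[0,0,0]},
    {"linear":[0,-0.1,0],"dr":[0,0,0]},
    {"linear":[0,-0.2,0],"dr":[0,0,0]},
    {"linear":[0,-0.2,0],"dr":[0,0,0]},
    {"linear":[0,-0.2,0],"dr":[0,0,0]},
    {"linear":[0,-0.2,0],"dr":[0,0,0]},
    {"linear":[0,-0.1,0],"dr":[0,0,0]},
    {"linear":[0,0,0],"dr":[0,0,0]},
  ],
)

```text
t: 12.4
position: [0.5328, 0.1057, 0.1791]
eef_rot: [-1.573, -0.0, 1.641]
ft_force: [0.2, 0.1, -5.5]
finger_gap: 0.0371
```

```bash
python3 - <<'E'
from h import *
import cv2
delta([.5325,.105,.28])
im=optics.read_camera('wrist')[:,:,::-1]; im2=optics.read_camera('side')[110:250,200:328,::-1]
a=cv2.resize(im,(480,360)); b=cv2.resize(im2,(320,350),interpolation=cv2.INTER_CUBIC)
o=np.zeros((360,800,3),np.uint8); o[:,:480]=a; o[:350,480:]=b; cv2.imwrite('pics/e.png',o)
E
```

```text
t 12.4 pos [0.5328 0.1057 0.1791] rot [-1.573 -0.     1.641] q [ 0.2   0.16 -0.11  1.29 -0.    0.13] f [ 0.2  0.1 -5.5] gap 0.0371
tool shift units(30mm): [-0.02 -3.36  0.  ]
```

View pics/e.png

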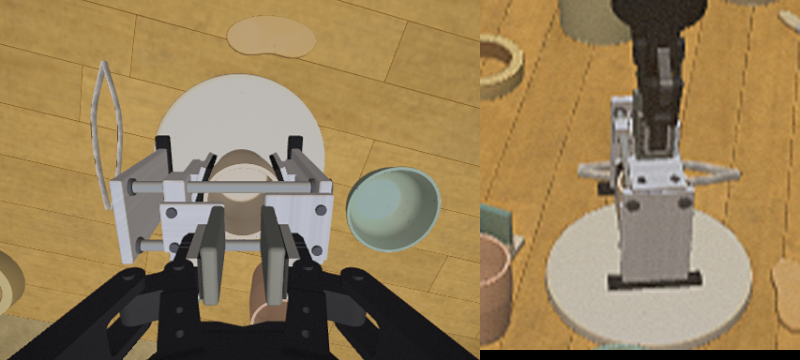

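The load is 5.5 N, about the weight of caliper plus beaker (5.8 N). Both hang level in the gripper, so I'll continue up.

Emit:
arm_command(
  plan=[
    {"linear":[0,-0.1,0],"dr":[0,0,0]},
    {"linear":[0,-0.25,0],"dr":[0,0,0]},
    {"linear":[0,-0.25,0],"dr":[0,0,0]},
    {"linear":[0,-0.25,0],"dr":[0,0,0]},
    {"linear":[0,-0.25,0],"dr":[0,0,0]},
    {"linear":[0,-0.25,0],"dr":[0,0,0]},
    {"linear":[0,-0.25,0],"dr":[0,0,0]},
    {"linear":[0,-0.25,0],"dr":[0,0,0]},
  ],
)

```text
t: 13.5
position: [0.5325, 0.1057, 0.2348]
eef_rot: [-1.573, -0.0, 1.641]
ft_force: [-0.1, -0.0, -6.3]
finger_gap: 0.0371
```

Emit:
arm_command(
  plan=[
    {"linear":[0,-0.25,0],"dr":[0,0,0]},
    {"linear":[0,-0.25,0],"dr":[0,0,0]},
    {"linear":[0,-0.25,0],"dr":[0,0,0]},
    {"linear":[0,-0.25,0],"dr":[0,0,0]},
    {"linear":[0,-0.25,0],"dr":[0,0,0]},
    {"linear":[0,-0.25,0],"dr":[0,0,0]},
    {"linear":[0,-0.1,0],"dr":[0,0,0]},
    {"linear":[0,0,0],"dr":[0,0,0]},
  ],
)

```text
t: 14.5
position: [0.5325, 0.1057, 0.2825]
eef_rot: [-1.573, -0.0, 1.641]
ft_force: [-0.3, -0.5, -5.8]
finger_gap: 0.0373
```

Emit:
arm_command(
  plan=[
    {"linear":[0,0,0],"dr":[0,0,0]},
    {"linear":[0,0,0],"dr":[0,0,0]},
    {"linear":[0,0,0],"dr":[0,0,0]},
    {"linear":[0,0,0],"dr":[0,0,0]},
    {"linear":[0,0,0],"dr":[0,0,0]},
    {"linear":[0,0,0],"dr":[0,0,0]},
    {"linear":[0,0,0],"dr":[0,0,0]},
    {"linear":[0,0,0],"dr":[0,0,0]},
  ],
)

```text
t: 15.5
position: [0.5324, 0.1056, 0.2823]
eef_rot: [-1.573, -0.0, 1.641]
ft_force: [0.4, 0.7, -6.0]
finger_gap: 0.0376
```

```bash
python3 - <<'E'
from h import *
import cv2
delta([.5325,.105,.28])
im=optics.read_camera('wrist')[:,:,::-1]; im2=optics.read_camera('side')[80:260,180:345,::-1]
a=cv2.resize(im,(480,360)); b=cv2.resize(im2,(320,350),interpolation=cv2.INTER_CUBIC)
o=np.zeros((360,800,3),np.uint8); o[:,:480]=a; o[:350,480:]=b; cv2.imwrite('pics/f.png',o)
delta([.5325,.105,.28])
E
```

```text
t 15.5 pos [0.5324 0.1056 0.2823] rot [-1.573 -0.     1.641] q [ 0.2   0.17  0.12  1.52 -0.    0.13] f [ 0.4  0.7 -6. ] gap 0.0376
tool shift units(30mm): [-0.02  0.08 -0.  ]
t 15.6 pos [0.5324 0.1056 0.2823] rot [-1.573 -0.     1.641] q [ 0.2   0.17  0.12  1.52 -0.    0.13] f [-0.3 -0.4 -4.9] gap 0.0375
tool shift units(30mm): [-0.02  0.08 -0.  ]
```

View pics/f.png

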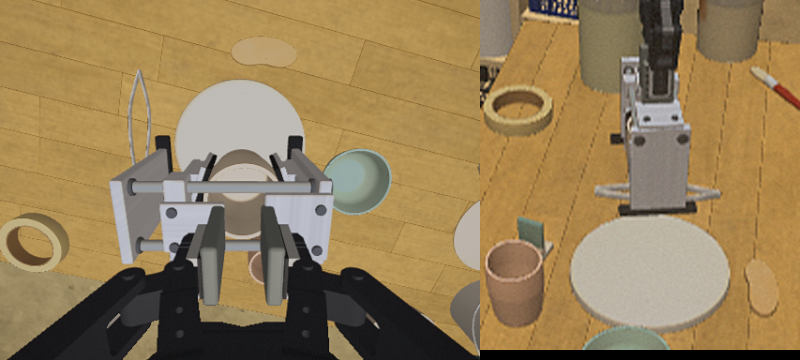

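```bash
python3 -c "
from cell import sign_off; print(sign_off())"
```

```text
the job is handed in; nothing more can be done
None
```

The caliper is shut on the beaker, and both are held up over the bat, about 13 cm clear. I handed the job in at 15.6 s of the 32 s allowed. I pinched the two finger tabs at 60 N with the beaker still standing on the bat, then lifted straight up.

- **Hold:** in the last readings before hand-in the arm was still. The finger opening was steady at 37.5 mm, a little under the expected 40 mm.
- **Load:** the last force readings were 4.9–6.0 N, which fits caliper plus beaker at about 5.8 N.
- **Position:** in the last pictures the beaker had not slipped between the jaws, and the caliper hung level over the bat. The other things looked undisturbed, and the fingers looked clear of the beaker throughout.
- **Not measured:** I could not read the jaw-to-beaker force directly. It is inferred from the grip, the load and the pictures. Sign-off gave no verdict, and no check failed.

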